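Bring out the sample cup's tray

TASK

Only one tray of the low three-tray rack may stand out at a time: first push the empty tray that was left out fully home, then hook a fingertip behind the lip of the tray that carries the sample cup and draw it out to its stop. Nothing is pinched, grasped or lifted: do not touch the cup or the dish, which must stay upright in their pockets, keep the dish's tray shut, and leave the things round the rack where they are.

Things in the scene. Friction and masses are not known exactly. Their poses are not given: they have to be found in the camera images.
- cup_tray (a joint): slide of the tray that carries the sample cup, in m: 0 shut (home against its stop), grows as the tray is drawn out toward the robot, 0.110 at the outer stop. Drag about 1.5 N plus damping 12 N per m/s; it stays where it is left. Shut at the start.
- cup_lip (a point): lip at the front of the tray that carries the sample cup: upright white plate 102 wide, 8 thick, top 52 above the desk, 38 above the tray floor. Point: middle of its top edge, mid-thickness. x points inward along the rail (shutting direction, away from the robot), y along the lip to the left, z up. Behind it, from 4 to 54 mm on +x, the tray floor is bare: room for a fingertip
- empty_tray (a joint): slide of the tray that is empty, in m: 0 shut (home against its stop), grows as the tray is drawn out toward the robot, 0.110 at the outer stop. Drag about 1.5 N plus damping 12 N per m/s; it stays where it is left. Stands 0.05 to 0.09 out at the start.
- empty_lip (a point): lip at the front of the tray that is empty: upright white plate 102 wide, 8 thick, top 52 above the desk, 38 above the tray floor. Point: middle of its top edge, mid-thickness. x points inward along the rail (shutting direction, away from the robot), y along the lip to the left, z up. Behind it, from 4 to 54 mm on +x, the tray floor is bare: room for a fingertip
- dish_tray (a joint): slide of the tray that carries the culture dish, in m: 0 shut (home against its stop), grows as the tray is drawn out toward the robot, 0.110 at the outer stop. Drag about 1.5 N plus damping 12 N per m/s; it stays where it is left. Shut at the start.
- dish_lip (a point): lip at the front of the tray that carries the culture dish: upright white plate 102 wide, 8 thick, top 52 above the desk, 38 above the tray floor. Point: middle of its top edge, mid-thickness. x points inward along the rail (shutting direction, away from the robot), y along the lip to the left, z up. Behind it, from 4 to 54 mm on +x, the tray floor is bare: room for a fingertip
- cup_seat (a point): middle of the tray floor (14 above the desk) inside the square pocket (70 x 70, wall 3 thick and 10 high) in which the cup stands, 105 behind the cup tray's lip; moves with the tray. The empty tray has the same pocket
- dish_seat (a point): the same in the dish tray (pocket 95 x 95), 105 behind its lip
- cup: loose sample cup with a wide screw lid, 64 diameter, 62 high, about 60 g, standing in the pocket of one tray (its top 76 above the desk); origin at the centre of its underside, z up
- dish: loose round flat culture dish, 91 diameter, 15 high, lying in the pocket of another tray; origin at the centre of its underside
- bottle: loose small amber glass bottle, 27 diameter, 66 high, standing to the right in front of the rack; origin at the centre of its underside
- timer: loose white kitchen-style timer, 60 x 64 x 19 high, lying to the left in front of the rack; origin at the centre of its underside
- stain: loose white bottle with a brown cap, 43 diameter, 96 high, standing to the right of the rack; origin at the centre of its underside
- rack: fixed low aluminium rack, 370 wide, 178 deep, back wall 40 high, with three trays side by side at 118 pitch in any order, sliding on steel rails (27 high) toward the robot. Origin on the desk under the line of the three lips when shut, at mid-width; x points inward along the rails
Things that resemble listed ones, but are neither listed nor needed, are in the scene too. What is shaped like the bottle but turquoise is not meant.

How it is judged:
By the outcome, as a careful person would: the job done as asked, in the order asked, and still so for the second after the job is handed in, with the robot touching nothing.
It also fails if it takes over 40 s, if anything falls off the work surface, if the arm or the gripper's body presses on something with over 40 N, if the wrist force passes 120 N, or if a joint passes its speed limit or range.

ROBOT

A 7-joint arm with a two-finger parallel gripper is mounted at the origin on a cart in front of the work surface, level with it; the furniture and walls round the work are solid. World frame = base frame: x ahead of the robot, y to its left, z up, the work surface at z = 0. Lengths are in mm, angles in rad, forces in N, time in s.
With the tool pointing down it reaches from about 400 to 900 mm from the base axis. Payload 5.6 kg.
Tool frame: the origin (TCP) lies at the very end of the fingers, on their centre line; the grasp point (between the pads) lies 19 mm behind it; z points along the fingers, y is the line along which they close (so a half turn about z gives the same grasp; the last joint's range is limited). The gripper opens to 92 mm and grips with 3 to 60 N. Pads are 20 mm wide; open, the fingers measure 128 mm over their backs; the gripper's body (75 mm by 189 mm) begins 69 mm behind the grasp point.
Start: joints at [-1.315, 0.468, -0.012, 1.603, 0.006, 1.071, -0.056], TCP at [191.384, 621.193, 214.592] pointing down, gripper open.
Joint ranges: [-2.53, 2.53], [-0.31, 2.02], [-1.57, 1.55], [0.28, 2.44], [-1.29, 4.43], [0.15, 1.84], [-2.92, 2.92]. Speed limits (rad/s): [2.57, 2.57, 3.14, 3.14, 3.14, 3.14, 3.14].

INTERFACE

Orientations are given as a rotation vector (axis times angle).
In Python, from station import arm gives the robot as it stands. The module is installed in compiled form; this text tells all that it offers.
- The arm moves only by the tool jog_arm, never from a script. Its argument "deltas" is a list of rows, each an object with "dp": the shift along the tool's x, y, z as a fraction of full scale, a list of three; "rotation": the turn, a rotation vector about the tool's x, y, z as a fraction of full scale, a list of three; "fingers": the closure, from 0 (fully open) to 1 (shut). A call has 1 to 8 rows; each row is the pose to reach, as a shift and turn from the pose commanded when the call began, along the tool's axes at that moment; what a row does not reach only later rows make up. Full scale, the value 1, is 500 mm for a shift and 1.5 rad for a turn. A row lasts 1/12 s, in which the tool goes at most 41.7 mm and 7.16 degrees, less where a joint would pass 70% of its speed; a pose out of reach is approached as far as the arm can. A call with a number of a shift or a turn outside -1 to 1 is refused whole. A call with a gripper value outside its range is refused whole. The fingers move at their own pace and stop on an object; the grip force is fixed at half the most. Time passes only in rows, so rows that repeat a pose let the fingers close. It gives the time, the measured TCP pose, the force, the opening and the grip force at its end, in the units of the state.
- arm.sense(): the state, without advancing time (a new reading comes with each control period).
- arm.grab_frame(name): name is "scene" or "top" or "wrist"; returns a dict with "img" (480x640x3 uint8, red, green, blue), "K" (3x3 intrinsics, pixels), "xyz" and "orientation" of the camera in the world. Camera axes: x right, y up, looking along -z (the intrinsics and any distortion apply to the point x, -y, -z); pixel columns grow to the right and rows downward; lengths in mm; the calibration is good to about 2 mm. The wrist camera is an equidistant fisheye: a pixel r from the principal point sees the ray r / f radians off the axis. A picture is of the moment at which its call begins. There is no depth.
- arm.finish_job(): hands the job in; it is judged then, once.
The state is a dict: "time_s": time; "qpos": joint angles; "qvel": joint speeds; "joint_torque": joint torques, N m; "eef_pos": TCP position; "eef_rot": TCP orientation; "force": force on the tool from outside, world axes, zero at the start; "torque": the same for the moment, N m; "width": opening from 0.0 (shut) to 1.0 (fully open); "grasp_force": force on a finger pad.
Only numpy, scipy, OpenCV 4.12 (cv2) and the standard library are available. Lean on these libraries where they do the work, as an engineer would, in place of code of your own. Each camera call takes 0.05 s, during which the arm holds its last target. There are 200 camera calls.

## Working session

There is one attempt and no reset: what is moved stays moved. The work goes in short steps, Python scripts to look and compute and a tool call to move; the robot and the scene stay as the last step left them, time stands still between calls to the robot, and variables do not carry over. Pictures are saved under pics/ and viewed, at most 10 in all, crops included, and the job is handed in when it is done.

Besides the shell and the picture viewer there is one more tool, called after "Request:" as name([rows], argument=value, ...), one row to a line, values as JSON. jog_arm: Moves the arm, as the interface text tells. Its arguments: {"type":"object","properties":{"deltas":{"type":"array"}},"required":["deltas"]}

```bash
mkdir -p pics
cat > h.py <<'E'
import numpy as np, cv2
from scipy.spatial.transform import Rotation as R
from station import arm
def rot(o):
    o=np.array(o,float); 
    return o if o.shape==(3,3) else R.from_rotvec(o).as_matrix()
def ray(f,u,v):
    K=np.array(f["K"]); d=np.array([(u-K[0,2])/K[0,0],-(v-K[1,2])/K[1,1],-1.])
    return np.array(f["xyz"],float), rot(f["orientation"])@d
def onz(f,u,v,z):
    o,d=ray(f,u,v); return o+d*(z-o[2])/d[2]
def proj(f,p):
    K=np.array(f["K"]); c=rot(f["orientation"]).T@(np.array(p,float)-f["xyz"])
    return K[0,0]*c[0]/-c[2]+K[0,2], -K[1,1]*c[1]/-c[2]+K[1,2]
def save(f,n): cv2.imwrite("pics/"+n,f["img"][:,:,::-1])
E
python3 - <<'E'
from h import *
for n in("top","scene"):
    f=arm.grab_frame(n); save(f,n+"0.png"); print(n,f["K"],f["xyz"],f["orientation"],f.keys())
print(arm.sense())
E
```

```text
top [[460.07854577   0.         321.06381813]
 [  0.         460.07854577 237.86603858]
 [  0.           0.           1.        ]] [ 514.22182758   96.69264567 1264.77870419] [ 0.02438903 -0.05842142 -1.56352878] dict_keys(['img', 'K', 'xyz', 'orientation'])
scene [[505.86816896   0.         316.37778696]
 [  0.         505.86816896 233.85635831]
 [  0.           0.           1.        ]] [ -62.11676902 -835.48153992  663.13940376] [ 1.0425236  -0.32253737 -0.51472444] dict_keys(['img', 'K', 'xyz', 'orientation'])
{'time_s': 0.1, 'qpos': array([-1.31501303,  0.46827255, -0.01160236,  1.60350215,  0.00599852,
        1.07137114, -0.05631498]), 'qvel': array([ 0.00120413, -0.00310358,  0.0002351 , -0.0025423 , -0.00057461,
        0.00166495, -0.0007684 ]), 'joint_torque': array([ 1.01944068e-03, -5.21644950e+01, -1.24516603e-02, -2.44367874e+01,
       -5.68305014e-02,  1.40397917e-02,  4.54484314e-05]), 'eef_pos': array([191.24844914, 620.70429307, 213.75849148]), 'eef_rot': array([-4.67691817e-01, -3.10646610e+00,  2.37858189e-03]), 'force': array([ 0.6145369 , -0.54794857, -0.32437587]), 'torque': array([-0.02945248, -0.03834514, -0.03974986]), 'grasp_force': 0.0, 'width': 0.9979522696026397}
```

View pics/top0.png

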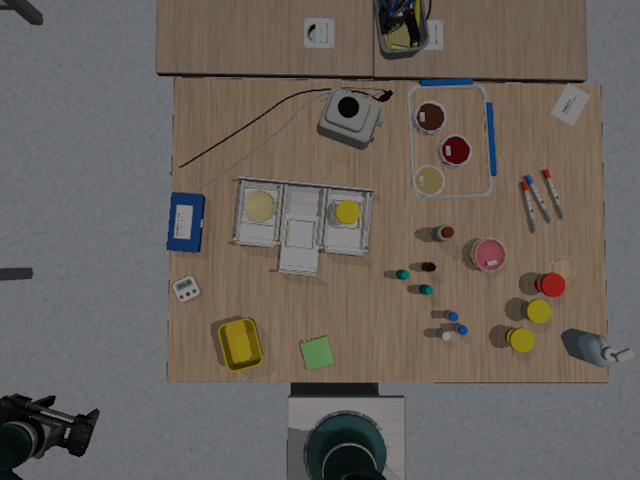

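View pics/scene0.png

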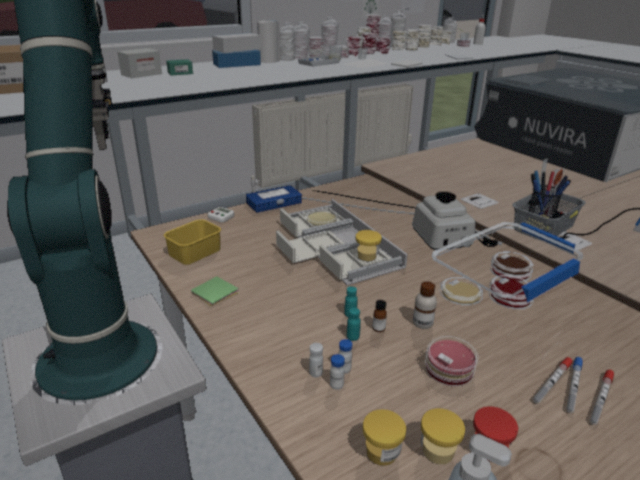

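The top view shows the rack with the dish tray on the left (260,207), the empty tray in the middle standing out (300,245), and the cup tray on the right (348,212). Possible mix-ups:
- **Cup:** the yellow lids at (538,311) and (520,340) and the red one at (551,284) are loose on the desk. The one at (348,212) stands in a tray, so that is the cup.
- **Dish:** the agar dishes at (428,181) and (489,253) are outside the rack. The one at (260,207) is in a tray.

I'll check this in a close crop.

Run:
```python
from h import *
f=arm.grab_frame("top"); c=f["img"][165:285,225:385]
c=cv2.convertScaleAbs(cv2.resize(c,None,fx=5,fy=5,interpolation=cv2.INTER_CUBIC),alpha=1.2)
cv2.imwrite("pics/crop1.png",c[:,:,::-1])
for n,(u,v,z) in dict(dishlipL=(233,241,52),cuplipR=(368,254,52),emL=(279,272,52),emR=(317,275,52),cup=(348,211,76),bottle=(428,266,66),turq=(402,274,66)).items(): print(n,onz(f,u,v,z).round())
```

```text
dishlipL [568. 302.  52.]
cuplipR [537. -54.  52.]
emL [488. 180.  52.]
emR [481.  81.  52.]
cup [648.   2.  76.]
bottle [ 506. -209.   66.]
turq [ 485. -141.   66.]
```

View pics/crop1.png

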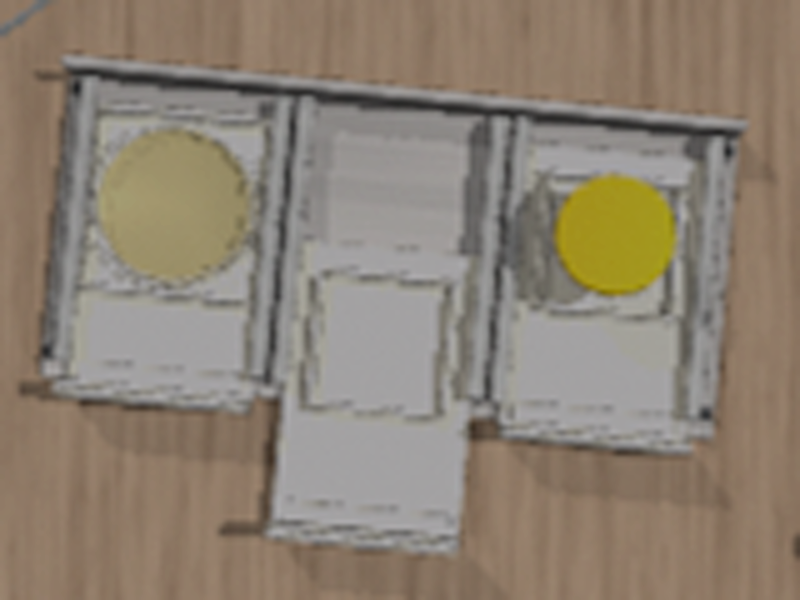

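The crop confirms it: the cup with the yellow lid is in the right tray (lip's outer edge centred near crop (595,445)), the dish is in the left tray (150,403), and the middle tray is empty and out (363,545).

```bash
cat >> h.py <<'E'
def delta(target,yawrack,tx):
    """tool pose: down, tool y along lip (world yaw of rail yawrack); returns dp, rotation fractions"""
    s=arm.sense(); M=R.from_rotvec(s["eef_rot"]).as_matrix()
    x=np.array([np.cos(yawrack),np.sin(yawrack),0]); z=np.array([0,0,-1.])
    x=x*tx; T=np.column_stack([x,np.cross(z,x),z])
    return (M.T@(np.array(target)-s["eef_pos"])/500).round(4),(R.from_matrix(M.T@T).as_rotvec()/1.5).round(4)
E
python3 - <<'E'
from h import *
f=arm.grab_frame("top")
c=lambda a,b,z:onz(f,225+a/5-.4,165+b/5-.4,z)   # resize centre shift
bl,br=c(65,58,40),c(745,122,40); print("back",bl.round(1),br.round(1),np.linalg.norm(bl-br))
def fr(p,q,n): d=p-q; print(n,((p+q)/2).round(1),"len",np.linalg.norm(d).round(1),"yaw",np.arctan2(-d[0],d[1]).round(4)); return (p+q)/2
fr(bl,br,"back")
D=fr(c(50,395,52),c(250,410,52),"dish"); E=fr(c(268,537,52),c(458,552,52),"empty"); C=fr(c(497,437,52),c(692,452,52),"cup")
d=D-C; print("dish-cup",np.linalg.norm(d),"yaw",np.arctan2(-d[0],d[1])); yaw=np.arctan2(-d[0],d[1])
x=np.array([np.cos(yaw),np.sin(yaw),0]);y=np.array([-x[1],x[0],0])
print("empty rel mid along x,y",(E-(D+C)/2)@x,(E-(D+C)/2)@y)
print("lip->back",((bl+br)/2-(D+C)/2)@x)
# scene check of the lips' points
g=arm.grab_frame("scene")
for p in(D,E,C): print(np.round(proj(g,p)))
t=E-60*x; t[2]=200
for tx in(1,-1): print(delta(t,yaw,tx))
print("timer",onz(f,186,289,19).round())
cv2.imwrite("pics/sc1.png",cv2.resize(g["img"][190:290,260:420],None,fx=5,fy=5,interpolation=cv2.INTER_CUBIC)[:,:,::-1])
E
```

```text
back [742.5 294.6  40. ] [711.6 -70.1  40. ] 366.06896125991244
back [727.1 112.3  40. ] len 366.1 yaw -0.0846
dish [558.  245.2  52. ] len 105.2 yaw -0.068
empty [484.2 132.7  52. ] len 100.1 yaw -0.0729
cup [537.5  11.1  52. ] len 103.3 yaw -0.07
dish-cup 235.068395339574 yaw -0.08743673655628205
empty rel mid along x,y -63.73247727123321 -1.076179838117615
lip->back 179.99751547986017
[287. 215.]
[284. 239.]
[329. 254.]
(array([-0.73  , -0.786 ,  0.0289]), array([-0.0000e+00,  8.0000e-04,  1.9535e+00]))
(array([-0.73  , -0.786 ,  0.0289]), array([-0.0005, -0.    , -0.1409]))
timer [440. 431.  19.]
```

View pics/sc1.png

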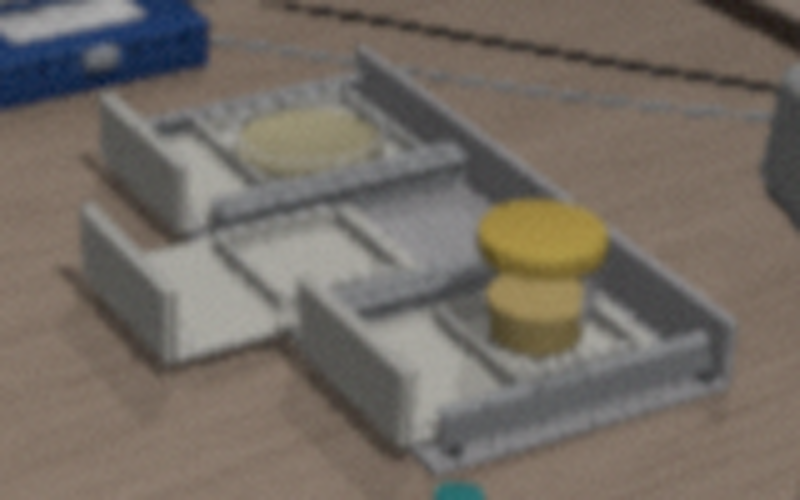

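The scene view agrees: lip tops appear near crop (145,130), (130,250) and (355,325), within about 2 px of my projections. The pitch (235 mm for two) and the depth (180 mm) fit the sizes given. The empty tray is about 64 mm out. Next I move to a point in front of it with the fingers shut.

Request:
jog_arm([
  {"dp": [-0.73,-0.786,0.03],"rotation": [0,0,-0.141],"fingers": 1},
  {"dp": [-0.73,-0.786,0.03],"rotation": [0,0,-0.141],"fingers": 1},
  {"dp": [-0.73,-0.786,0.03],"rotation": [0,0,-0.141],"fingers": 1},
  {"dp": [-0.73,-0.786,0.03],"rotation": [0,0,-0.141],"fingers": 1},
  {"dp": [-0.73,-0.786,0.03],"rotation": [0,0,-0.141],"fingers": 1},
  {"dp": [-0.73,-0.786,0.03],"rotation": [0,0,-0.141],"fingers": 1},
  {"dp": [-0.73,-0.786,0.03],"rotation": [0,0,-0.141],"fingers": 1},
  {"dp": [-0.73,-0.786,0.03],"rotation": [0,0,-0.141],"fingers": 1},
])

```text
time_s: 0.92
eef_pos: [336.7, 319.2, 205.4]
eef_rot: [0.137, 3.138, 0.001]
force: [1.5, 0.2, 0.3]
width: 0.442
grasp_force: 0.0
```

```bash
cat >> h.py <<'E'
YAW=-0.0874; X=np.array([np.cos(YAW),np.sin(YAW),0]); Y=np.array([-X[1],X[0],0])
E0=np.array([484.2,132.7,0]); C0=np.array([537.5,11.1,0])  # outer faces of lips
def at(o,a,b,z): return o+a*X+b*Y+np.array([0,0,z])
E
python3 -c "
from h import *
print(arm.sense()['eef_pos'],delta(at(E0,-60,0,200),YAW,-1))"
```

```text
[336.69136097 319.17632612 205.40436333] (array([-0.2064, -0.3458,  0.0107]), array([0.0003, 0.0002, 0.0002]))
```

Request:
jog_arm([
  {"dp": [-0.206,-0.346,0.01],"rotation": [0,0,0],"fingers": 1},
  {"dp": [-0.206,-0.346,0.01],"rotation": [0,0,0],"fingers": 1},
  {"dp": [-0.206,-0.346,0.01],"rotation": [0,0,0],"fingers": 1},
  {"dp": [-0.206,-0.346,0.01],"rotation": [0,0,0],"fingers": 1},
  {"dp": [-0.206,-0.346,0.01],"rotation": [0,0,0],"fingers": 1},
  {"dp": [-0.206,-0.346,0.01],"rotation": [0,0,0],"fingers": 1},
  {"dp": [-0.206,-0.346,0.17],"rotation": [0,0,0],"fingers": 1},
  {"dp": [-0.206,-0.346,0.17],"rotation": [0,0,0],"fingers": 1},
])

```text
time_s: 1.58
eef_pos: [425.8, 140.3, 121.1]
eef_rot: [0.139, 3.133, 0.005]
force: [-0.6, 0.5, -0.6]
width: 0.005
grasp_force: 0.0
```

```bash
python3 -c "
from h import *
print(arm.sense()['eef_pos'],delta(at(E0,-50,0,32),YAW,-1))
f=arm.grab_frame('wrist'); save(f,'w1.png')"
```

```text
[425.80092065 140.33913192 121.05553405] (array([-0.0167, -0.0056,  0.1782]), array([ 0.0024,  0.0037, -0.001 ]))
```

View pics/w1.png

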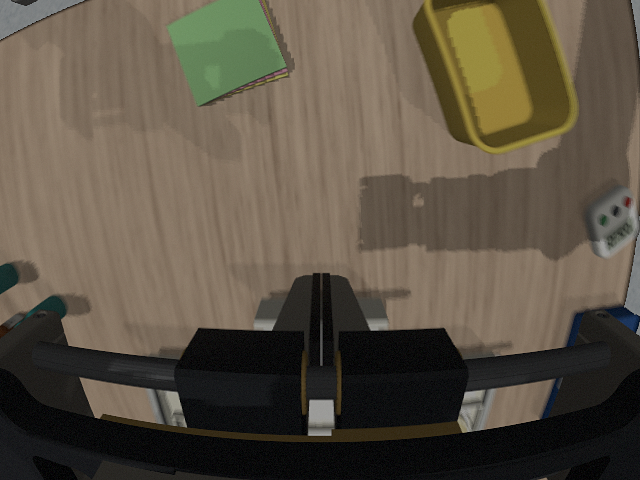

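The wrist view looks back toward the robot. The closed fingertips at (322,280) stand in front of the empty tray's lip and centred on it (lip seen from 255 to 387), with nothing below them. Now I descend.

Request:
jog_arm([
  {"dp": [-0.005,-0.006,0.09],"rotation": [0,0,0],"fingers": 1},
  {"dp": [-0.01,-0.006,0.178],"rotation": [0.002,0.004,0],"fingers": 1},
  {"dp": [-0.017,-0.006,0.178],"rotation": [0.002,0.004,0],"fingers": 1},
  {"dp": [-0.017,-0.006,0.178],"rotation": [0.002,0.004,0],"fingers": 1},
  {"dp": [-0.017,-0.006,0.178],"rotation": [0.002,0.004,0],"fingers": 1},
])

```text
time_s: 2.05
eef_pos: [432.9, 136.6, 32.7]
eef_rot: [-0.137, -3.134, 0.003]
force: [-0.4, 0.4, 0.6]
width: 0.005
grasp_force: 0.0
```

```bash
python3 -c "
from h import *
s=arm.sense();print(s['eef_pos'],s['force'],delta(at(E0,-50,0,32),YAW,-1),(s['eef_pos']-E0)@X)"
```

```text
[432.85518185 136.56875833  32.72779327] [-0.36000803  0.37525586  0.62432398] (array([-0.003 ,  0.0013,  0.0014]), array([-0.0015, -0.0033,  0.    ])) -51.48653674461443
```

Request:
jog_arm([
  {"dp": [-0.03,0.001,0],"rotation": [0,0,0],"fingers": 1},
  {"dp": [-0.06,0.001,0],"rotation": [0,0,0],"fingers": 1},
  {"dp": [-0.08,0.001,0],"rotation": [0,0,0],"fingers": 1},
  {"dp": [-0.1,0.001,0],"rotation": [0,0,0],"fingers": 1},
  {"dp": [-0.12,0.001,0],"rotation": [0,0,0],"fingers": 1},
  {"dp": [-0.14,0.001,0],"rotation": [0,0,0],"fingers": 1},
  {"dp": [-0.16,0.001,0],"rotation": [0,0,0],"fingers": 1},
  {"dp": [-0.17,0.001,0],"rotation": [0,0,0],"fingers": 1},
])

```text
time_s: 2.72
eef_pos: [518.2, 129.2, 31.1]
eef_rot: [-0.137, -3.134, 0.004]
force: [-1.9, 0.3, 2.0]
width: 0.003
grasp_force: 1.0
```

```bash
python3 -c "
from h import *
s=arm.sense();p=s['eef_pos'];print(p,s['force'],(p-E0)@X,(p-E0)@Y)"
```

```text
[518.20668952 129.17139006  31.08123027] [-1.88149885  0.29153422  1.95395872] 34.184895732172215 -0.5467392746184694
```

Request:
jog_arm([
  {"dp": [-0.008,0,0],"rotation": [0,0,0],"fingers": 1},
  {"dp": [-0.016,0,0],"rotation": [0,0,0],"fingers": 1},
  {"dp": [-0.022,0,0],"rotation": [0,0,0],"fingers": 1},
  {"dp": [-0.027,0,0],"rotation": [0,0,0],"fingers": 1},
  {"dp": [-0.031,0,0],"rotation": [0,0,0],"fingers": 1},
  {"dp": [-0.034,0,0],"rotation": [0,0,0],"fingers": 1},
])

```text
time_s: 3.22
eef_pos: [533.5, 127.5, 30.5]
eef_rot: [-0.137, -3.132, 0.005]
force: [-1.5, 0.4, 1.2]
width: 0.002
grasp_force: 0.8
```

Request:
jog_arm([
  {"dp": [-0.004,0,0],"rotation": [0,0,0],"fingers": 1},
  {"dp": [-0.006,0,0],"rotation": [0,0,0],"fingers": 1},
])

```text
time_s: 3.38
eef_pos: [536.6, 127.3, 30.5]
eef_rot: [-0.137, -3.132, 0.005]
force: [-1.4, 0.6, 0.5]
width: 0.007
grasp_force: 0.8
```

Request:
jog_arm([
  {"dp": [-0.004,0,0],"rotation": [0,0,0],"fingers": 1},
  {"dp": [-0.006,0,0],"rotation": [0,0,0],"fingers": 1},
])

```text
time_s: 3.55
eef_pos: [537.3, 127.2, 30.5]
eef_rot: [-0.136, -3.127, 0.005]
force: [-8.4, 1.0, 7.7]
width: 0.006
grasp_force: 4.6
```

Request:
jog_arm([
  {"dp": [-0.004,0,0],"rotation": [0,0,0],"fingers": 1},
  {"dp": [-0.004,0,0],"rotation": [0,0,0],"fingers": 1},
])

```text
time_s: 3.72
eef_pos: [537.3, 127.2, 30.4]
eef_rot: [-0.135, -3.124, 0.005]
force: [-13.4, 0.6, 11.1]
width: 0.005
grasp_force: 6.1
```

The empty tray is home: the force rises with no further travel. I back off and lift straight up.

Request:
jog_arm([
  {"dp": [0.04,0,0],"rotation": [0,0,0],"fingers": 1},
  {"dp": [0.08,0,0],"rotation": [0,0,0],"fingers": 1},
  {"dp": [0.08,0,-0.08],"rotation": [0,0,0],"fingers": 1},
  {"dp": [0.08,0,-0.16],"rotation": [0,0,0],"fingers": 1},
  {"dp": [0.08,0,-0.24],"rotation": [0,0,0],"fingers": 1},
  {"dp": [0.08,0,-0.24],"rotation": [0,0,0],"fingers": 1},
])

```text
time_s: 4.22
eef_pos: [508.0, 131.8, 158.3]
eef_rot: [0.138, 3.131, 0.004]
force: [1.1, 0.4, -0.2]
width: 0.008
grasp_force: 0.0
```

```bash
python3 -c "
from h import *
f=arm.grab_frame('top')
cv2.imwrite('pics/crop2.png',cv2.resize(f['img'][165:285,225:385],None,fx=5,fy=5,interpolation=cv2.INTER_CUBIC)[:,:,::-1])
s=arm.sense();p=s['eef_pos'];print(p,s['force'],delta(at(C0,30,0,150),YAW,-1))"
```

```text
[506.22750046 131.50510606 155.30082987] [ 0.17402449 -0.28233292 -0.99196233] (array([-0.1434, -0.2344,  0.0108]), array([ 0.0009,  0.0025, -0.0002]))
```

View pics/crop2.png

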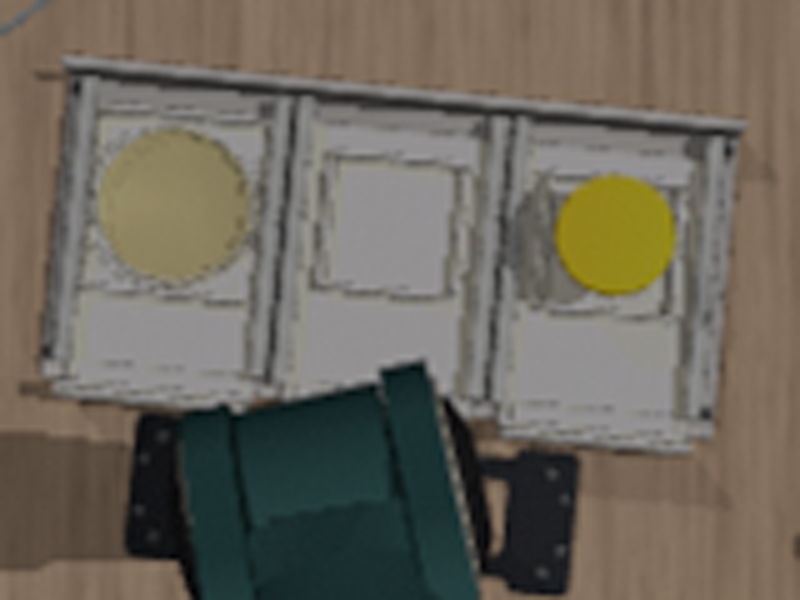

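The empty tray is now level with the others, at crop (390,230). I move over the bare floor behind the cup tray's lip.

Request:
jog_arm([
  {"dp": [-0.143,-0.234,0.01],"rotation": [0,0,0],"fingers": 1},
  {"dp": [-0.143,-0.234,0.01],"rotation": [0,0,0],"fingers": 1},
  {"dp": [-0.143,-0.234,0.01],"rotation": [0,0,0],"fingers": 1},
  {"dp": [-0.143,-0.234,0.01],"rotation": [0,0,0],"fingers": 1},
  {"dp": [-0.143,-0.234,0.01],"rotation": [0,0,0],"fingers": 1},
  {"dp": [-0.143,-0.234,0.01],"rotation": [0,0,0],"fingers": 1},
])

```text
time_s: 4.77
eef_pos: [563.0, 7.5, 144.7]
eef_rot: [-0.14, -3.131, 0.005]
force: [-0.3, 1.0, 0.6]
width: 0.007
grasp_force: 0.0
```

```bash
python3 -c "
from h import *
f=arm.grab_frame('wrist'); save(f,'w2.png')
s=arm.sense();p=s['eef_pos'];print(p,s['force'],delta(at(C0,30,0,27),YAW,-1),(p-C0)@X,(p-C0)@Y)"
```

```text
[562.71154004   8.95310929 144.79778923] [-0.17624655  0.12373195  0.84039304] (array([-0.0112,  0.0005,  0.2355]), array([-0.0017, -0.0051,  0.0004])) 25.30270832282649 0.06198821126230536
```

View pics/w2.png

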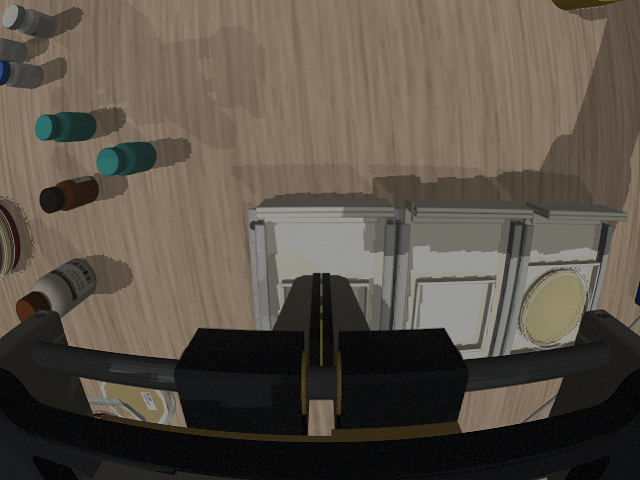

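The closed fingertips at (322,278) are above the bare floor behind the cup tray's lip, which runs from 257 to 395 at row 212. The bottles at the left edge of the image are well clear. I descend behind the lip.

Request:
jog_arm([
  {"dp": [-0.011,0,0.05],"rotation": [-0.002,-0.005,0],"fingers": 1},
  {"dp": [-0.011,0,0.1],"rotation": [-0.002,-0.005,0],"fingers": 1},
  {"dp": [-0.011,0,0.15],"rotation": [-0.002,-0.005,0],"fingers": 1},
  {"dp": [-0.011,0,0.18],"rotation": [-0.002,-0.005,0],"fingers": 1},
  {"dp": [-0.011,0,0.2],"rotation": [-0.002,-0.005,0],"fingers": 1},
  {"dp": [-0.011,0,0.2],"rotation": [-0.002,-0.005,0],"fingers": 1},
])

```text
time_s: 5.32
eef_pos: [566.3, 9.1, 43.6]
eef_rot: [-0.133, -3.136, -0.0]
force: [-1.1, 0.6, 0.7]
width: 0.004
grasp_force: 0.0
```

```bash
python3 -c "
from h import *
s=arm.sense();p=s['eef_pos'];print(p,s['force'],delta(at(C0,28,0,27),YAW,-1),(p-C0)@X,(p-C0)@Y)"
```

```text
[566.26765003   9.08783351  43.58479928] [-1.14855401  0.61483289  0.68809628] (array([ 0.0016, -0.001 ,  0.0332]), array([-0.    , -0.0018,  0.0018])) 28.833484903843274 0.5066066691571067
```

Request:
jog_arm([
  {"dp": [0,0,0.02],"rotation": [0,0,0],"fingers": 1},
  {"dp": [0,0,0.034],"rotation": [0,0,0],"fingers": 1},
  {"dp": [0.004,0,0.034],"rotation": [0,0,0],"fingers": 1},
  {"dp": [0.01,0,0.034],"rotation": [0,0,0],"fingers": 1},
  {"dp": [0.015,0,0.034],"rotation": [0,0,0],"fingers": 1},
  {"dp": [0.019,0,0.034],"rotation": [0,0,0],"fingers": 1},
  {"dp": [0.023,0,0.034],"rotation": [0,0,0],"fingers": 1},
  {"dp": [0.028,0,0.034],"rotation": [0,0,0],"fingers": 1},
])

```text
time_s: 5.98
eef_pos: [554.8, 8.4, 29.2]
eef_rot: [0.137, 3.136, 0.0]
force: [1.3, -0.9, 0.3]
width: 0.008
grasp_force: 0.7
```

Request:
jog_arm([
  {"dp": [0.01,0,0],"rotation": [0,0,0],"fingers": 1},
  {"dp": [0.02,0,0],"rotation": [0,0,0],"fingers": 1},
  {"dp": [0.03,0,0],"rotation": [0,0,0],"fingers": 1},
  {"dp": [0.04,0,0],"rotation": [0,0,0],"fingers": 1},
  {"dp": [0.051,0,0],"rotation": [0,0,0],"fingers": 1},
  {"dp": [0.062,0,0],"rotation": [0,0,0],"fingers": 1},
  {"dp": [0.073,0,0],"rotation": [0,0,0],"fingers": 1},
  {"dp": [0.084,0,0],"rotation": [0,0,0],"fingers": 1},
])

```text
time_s: 6.65
eef_pos: [512.1, 12.1, 28.7]
eef_rot: [0.137, 3.137, -0.0]
force: [1.9, 0.2, 2.0]
width: 0.01
grasp_force: 1.1
```

Request:
jog_arm([
  {"dp": [0.011,0,0],"rotation": [0,0,0],"fingers": 1},
  {"dp": [0.022,0,0],"rotation": [0,0,0],"fingers": 1},
  {"dp": [0.033,0,0],"rotation": [0,0,0],"fingers": 1},
  {"dp": [0.043,0,0],"rotation": [0,0,0],"fingers": 1},
  {"dp": [0.053,0,0],"rotation": [0,0,0],"fingers": 1},
  {"dp": [0.063,0,0],"rotation": [0,0,0],"fingers": 1},
  {"dp": [0.072,0,0],"rotation": [0,0,0],"fingers": 1},
  {"dp": [0.08,0,0],"rotation": [0,0,0],"fingers": 1},
])

```text
time_s: 7.32
eef_pos: [472.1, 15.6, 28.6]
eef_rot: [0.137, 3.137, -0.0]
force: [2.2, -0.6, 1.9]
width: 0.004
grasp_force: 1.0
```

```bash
python3 -c "
from h import *
s=arm.sense();p=s['eef_pos'];print(p,s['force'],(p-C0)@X,(p-C0)@Y)"
```

```text
[472.06851653  15.58605881  28.56679671] [ 2.18102696 -0.56142196  1.92024509] -65.57331737186368 -1.2424980384232684
```

Request:
jog_arm([
  {"dp": [0.008,0,0],"rotation": [0,0,0],"fingers": 1},
  {"dp": [0.016,0,0],"rotation": [0,0,0],"fingers": 1},
  {"dp": [0.024,0,0],"rotation": [0,0,0],"fingers": 1},
  {"dp": [0.031,0,0],"rotation": [0,0,0],"fingers": 1},
  {"dp": [0.037,0,0],"rotation": [0,0,0],"fingers": 1},
  {"dp": [0.042,0,0],"rotation": [0,0,0],"fingers": 1},
  {"dp": [0.046,0,0],"rotation": [0,0,0],"fingers": 1},
])

```text
time_s: 7.9
eef_pos: [449.4, 17.6, 28.5]
eef_rot: [0.137, 3.137, -0.0]
force: [2.9, -0.6, 2.7]
width: 0.006
grasp_force: 0.9
```

Request:
jog_arm([
  {"dp": [0.003,0,0],"rotation": [0,0,0],"fingers": 1},
  {"dp": [0.006,0,0],"rotation": [0,0,0],"fingers": 1},
])

```text
time_s: 8.07
eef_pos: [446.6, 17.8, 28.5]
eef_rot: [0.137, 3.137, -0.0]
force: [2.0, -0.2, 2.0]
width: 0.004
grasp_force: 0.9
```

Request:
jog_arm([
  {"dp": [0.003,0,0],"rotation": [0,0,0],"fingers": 1},
  {"dp": [0.006,0,0],"rotation": [0,0,0],"fingers": 1},
])

```text
time_s: 8.23
eef_pos: [445.7, 17.9, 28.7]
eef_rot: [0.137, 3.133, -0.0]
force: [8.9, -1.4, -7.6]
width: 0.004
grasp_force: 4.4
```

Request:
jog_arm([
  {"dp": [0.004,0,0],"rotation": [0,0,0],"fingers": 1},
  {"dp": [0.004,0,0],"rotation": [0,0,0],"fingers": 1},
])

```text
time_s: 8.4
eef_pos: [445.8, 17.9, 29.0]
eef_rot: [0.137, 3.129, -0.001]
force: [9.9, -1.7, -9.3]
width: 0.007
grasp_force: 5.1
```

It is at its outer stop: the force rises with no further travel, at the expected 110 mm. I ease the fingertip off the lip and lift straight up.

Request:
jog_arm([
  {"dp": [-0.01,0,0],"rotation": [0,0,0],"fingers": 1},
  {"dp": [-0.024,0,0],"rotation": [0,0,0],"fingers": 1},
  {"dp": [-0.024,0,0],"rotation": [0,0,0],"fingers": 1},
  {"dp": [-0.024,0,-0.06],"rotation": [0,0,0],"fingers": 1},
  {"dp": [-0.024,0,-0.14],"rotation": [0,0,0],"fingers": 1},
  {"dp": [-0.024,0,-0.22],"rotation": [0,0,0],"fingers": 1},
  {"dp": [-0.024,0,-0.3],"rotation": [0,0,0],"fingers": 1},
  {"dp": [-0.024,0,-0.36],"rotation": [0,0,0],"fingers": 1},
])

```text
time_s: 9.07
eef_pos: [453.2, 17.2, 211.3]
eef_rot: [0.137, 3.136, 0.001]
force: [0.6, 0.1, -0.7]
width: 0.003
grasp_force: 0.0
```

Request:
jog_arm([
  {"dp": [0,0.05,0],"rotation": [0,0,0],"fingers": 1},
  {"dp": [0,0.12,0],"rotation": [0,0,0],"fingers": 1},
  {"dp": [0,0.2,0],"rotation": [0,0,0],"fingers": 1},
  {"dp": [0,0.28,0],"rotation": [0,0,0],"fingers": 1},
  {"dp": [0,0.36,0],"rotation": [0,0,0],"fingers": 1},
  {"dp": [0,0.44,0],"rotation": [0,0,0],"fingers": 1},
  {"dp": [0,0.5,0],"rotation": [0,0,0],"fingers": 1},
  {"dp": [0,0.5,0],"rotation": [0,0,0],"fingers": 1},
])

```text
time_s: 9.73
eef_pos: [473.3, 273.4, 207.8]
eef_rot: [-0.123, -3.139, -0.003]
force: [0.5, 0.2, -0.5]
width: 0.004
grasp_force: 0.0
```

```bash
python3 -c "
from h import *
f=arm.grab_frame('top'); g=arm.grab_frame('scene')
a=cv2.resize(f['img'][165:315,190:460],None,fx=2.9,fy=2.9,interpolation=cv2.INTER_CUBIC)[:, :780]
b=cv2.resize(g['img'][180:330,190:450],(780,300),interpolation=cv2.INTER_CUBIC)
b=cv2.resize(g['img'][190:290,210:470],(780,300))
a=cv2.resize(a,(540,300)); a=cv2.copyMakeBorder(a,0,0,0,240,0)
cv2.imwrite('pics/end.png',np.vstack([a,b])[:,:,::-1])
s=arm.sense();print(s['eef_pos'],s['force'])"
```

```text
[474.10562161 266.9141432  207.66145173] [0.57599574 0.07441663 1.36576369]
```

View pics/end.png

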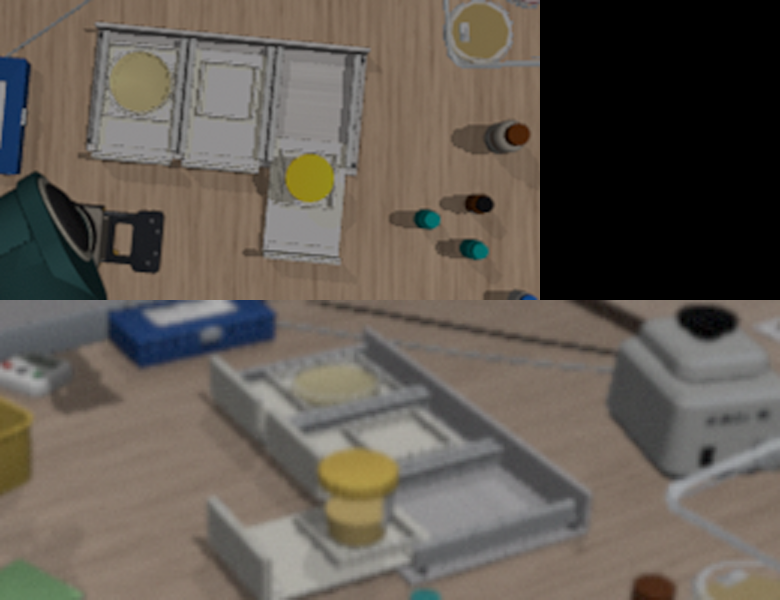

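The cup tray is fully out, with the cup upright in its pocket: (310,178) in the top half, (357,500) in the scene half. The empty tray and the dish tray are shut, the dish is in place at (140,82), and the arm is clear of everything, so I hand in.

```bash
python3 -c "
from station import arm
print(arm.finish_job())"
```

```text
the job is handed in; nothing more can be done
None
```

I handed the job in at about 10 s: the empty tray was pushed home first, then the cup tray was drawn to its outer stop, with the cup upright in its pocket, the dish tray shut and the arm clear; no verdict came back.

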